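# Tighten the lid strap of an offering box with fingertip strokes

### The arm

A 6-joint arm with a two-finger parallel gripper is mounted at the origin on the work surface. World frame = base frame: x ahead of the robot, y to its left, z up, the work surface at z = 0. Lengths are in m, angles in rad, forces in N, time in s.
With the tool pointing down it reaches from about 0.4 to 0.825 m from the base axis. Payload 7 kg.
Tool frame: the origin (TCP) lies on the front face of the gripper's body, between the roots of the fingers; the fingertips stand 66 mm ahead of it and the grasp point (between the pads) lies 47 mm ahead of it; z points along the fingers, y is the line along which they close (so a half turn about z gives the same grasp; the last joint's range is limited). The gripper opens to 88 mm and grips with 3 to 60 N. Pads are 19 mm wide; open, the fingers measure 130 mm over their backs; the gripper's body (78 mm by 193 mm) begins 47 mm behind the grasp point.
Start: joints at [-0.838, 0.359, 0.012, 0, -1.224, -0.288], TCP at [0.29, -0.609, 0.292] pointing down, gripper open.
Joint ranges: [-3.07, 3.07], [-1.43, 2.12], [-1.02, 1.25], [-3.03, 1.67], [-3.05, -0], [-3.03, 3.03]. Speed limits (rad/s): [2.39, 2.39, 3.01, 3.14, 3.14, 3.14].

### API

Orientations are given as [roll, pitch, yaw] about the fixed x, y, z axes, in that order (R = Rz(yaw) Ry(pitch) Rx(roll)).
In Python, from station import arm gives the robot as it stands. The module is installed in compiled form; this text tells all that it offers.
- The arm moves only by the tool move_arm, never from a script. Its argument "increments" is a list of rows, each an object of numbers: "jaw": the gripper command: -1 is shut, 1 is fully open, values between are in proportion; "dx", "dy", "dz": the shift along the tool's x, y, z in m; "twist": the turn about the tool's z in rad. A call has 1 to 12 rows; each row shifts and turns the commanded pose from where the row before left it, along the tool's axes as they then stand; what a row does not reach is not made up. A row lasts 1/12 s, in which the tool goes at most 41.7 mm and 7.16 degrees, less where a joint would pass 70% of its speed; a pose out of reach is approached as far as the arm can. A call is refused whole if a number of a shift passes 0.0417 or a number of a turn 0.125, either way. A call with a gripper value outside its range is refused whole. The fingers move at their own pace and stop on an object; "force" is the grip in N (left out, the last holds). Time passes only in rows, so rows that do not move let the fingers close. It gives the time, the measured TCP pose, the force, the opening and the grip force at its end, in the units of the state.
- arm.get_state(): the state, without advancing time (a new reading comes with each control period).
- arm.grab_frame(name): name is "scene" or "top"; returns the picture (480x640x3 uint8, blue, green, red); there is no depth.
- arm.camera_info(name): a dict with "K" (3x3 intrinsics, pixels), "extrinsics" (4x4, takes a point from camera to world coordinates). Camera axes: x right, y down, z forward; pixel columns grow to the right and rows downward; lengths in m; the calibration is good to about 2 mm. A picture is of the moment at which its call begins. camera_info takes no time and is no camera call.
- arm.job_done(): hands the job in; it is judged then, once.
Trained networks look in the newest picture that a camera, given by its name, has taken for a name from the list of things; names that differ only in an ending like _2 or _b are one class to them, and where a whole thing is asked for, a point or a joint stands for the part that bears it (a point fixed in the world has none). Each returns a list of dicts, best first, with "score" (0 to 1); they miss things now and then, are a little off and sometimes report something else, mostly with a low value. They report only what shows in the picture. A call takes as long as a camera call.
- arm.find_in(camera, name): "position" ([x, y, z] in m, in world coordinates, good to about 4 mm: the middle of the surface that is visible of it).
- arm.silhouettes(camera, name): "pixels" (480x640 bool, what is visible of it).
- arm.pinpoint(camera, name): "position" ([x, y, z] in m, in world coordinates, good to about 4 mm: a listed point, or the origin of a listed thing).
The state is a dict: "t": time; "q": joint angles; "qd": joint speeds; "joint_efforts": joint torques, N m; "eef_pos": TCP position; "ee_rot": TCP orientation; "force": force on the tool from outside, world axes, zero at the start; "moment": the same for the moment, N m; "width": finger opening in m; "gripper_force": force on a finger pad.
Only numpy, scipy, OpenCV 4.12 (cv2) and the standard library are available. Lean on these libraries where they do the work, as an engineer would, in place of code of your own. Each camera call takes 0.05 s, during which the arm holds its last target. There are 200 camera calls.

### The job

The lid of the wooden offering box is held by a steel strap, and the big brass wing nut above it has been left loose. Push the wings round with a fingertip, stroke after stroke, clockwise seen from above, until the nut is fully tight and will turn no further. Leave the candlestick, the bowl and the cup standing where they are, and finish clear of everything.

Things in the scene. Friction and masses are not known exactly. Their poses are not given: they have to be found in the camera images.
- offering_box: Dark wooden box with a flat lid, fixed to the table, 190 x 250 x 120 mm (x, y, z). Origin: centre of its underside on the table; z up, x and y horizontal, turning with the box. A fixed vertical screw rod, 12 mm diameter, stands over the lid at x = +20, y = 0 in the box frame, from the lid up to the bracket arm. A coin slot is in its -x face, which looks away from the robot.
- bracket_arm (a point): Middle of the top face (z = 178 mm) of the fixed steel arm that carries the rod's upper end; axes as the box's. The arm is 16 mm wide (y), 8 mm thick, and runs 95 mm along x from 9 mm before the rod axis to a post (30 mm wide) at the box's back (+x, nearer the robot). A cap on the rod rises to z = 184. A finger beside the rod cannot pass this +x side; the wings pass under the arm.
- strap: Flat steel strap under the nut, 26 mm (x) by 170 mm (y), 6 mm thick, centred on the rod, moving up and down with the nut. Origin on the rod's axis, 9 mm below its top face; axes as the box's. Its top is 129 mm above the table when the nut is tight, 4 mm higher for each turn loose.
- wing_hub (a point): Point on the brass wing nut's axis, 143 mm above the table when tight, 4 mm more per turn loose. Turns with the nut: z up, x along the two equal wings (one to +x, one to -x). A wing is an upright plate 7 mm thick, to 40 mm from the axis, from 9 mm below this point to 13 mm above (8 mm above nearer in than 24 mm). Hub 22 mm diameter, from 13 mm below to 7 mm above.
- wing_nut (a joint): Turn of the nut, rad: 0 = fully tight (hard stop); positive = loose, counter-clockwise from above, up to 12.6. Starts 1.0 to 1.7 turns loose. Turning clockwise lowers the value and the wings' heading alike, and brings nut and strap down. Friction about 0.06 N m; it stays where it is left and is not turned by pressing down.
- candlestick: Loose brass candlestick, round, 68 mm diameter foot, 130 mm tall, beside the box; origin at the centre of its underside. To be left alone
- incense_bowl: Loose blue ceramic bowl, 90 mm diameter, 60 mm tall, beside the box; origin at the centre of its underside. To be left alone
- tea_cup: Loose white ceramic cup, 64 mm diameter, 55 mm tall, beside the box; origin at the centre of its underside. To be left alone

How it is judged:
By the outcome, as a careful person would: the job done as asked, in the order asked, and still so for the second after the job is handed in, with the robot touching nothing.
It also fails if it takes over 64 s, if anything falls off the work surface, if the arm or the gripper's body presses on something with over 40 N, if the wrist force passes 120 N, or if a joint passes its speed limit or range.

## Working session

There is one attempt and no reset: what is moved stays moved. The work goes in short steps, Python scripts to look and compute and a tool call to move; the robot and the scene stay as the last step left them, time stands still between calls to the robot, and variables do not carry over. Pictures are saved under pics/ and viewed, at most 10 in all, crops included, and the job is handed in when it is done.

Besides the shell and the picture viewer there is one more tool, called after "Request:" by a JSON object that holds its "op" and its "data", one argument or row to a line. move_arm: Moves the arm, as the interface text tells. Its arguments: {"type":"object","properties":{"increments":{"type":"array"},"force":{"type":"number"}},"required":["increments"]}

```bash
mkdir -p pics; python3 - <<'E'
from station import arm
import cv2, numpy as np
s=arm.get_state(); print({k:np.round(s[k],3).tolist() for k in ("t","eef_pos","ee_rot","width")})
for c in("scene","top"): 
    cv2.imwrite(f"pics/{c}0.png",arm.grab_frame(c))
    E=np.array(arm.camera_info(c)["extrinsics"]); print(c,np.round(E[:3,3],3),np.round(E[:3,2],2))
    for n in("offering_box","bracket_arm","wing_hub","strap","candlestick","incense_bowl","tea_cup"):
        print(c,n,[(np.round(d["position"],3).tolist(),round(d["score"],2)) for d in arm.pinpoint(c,n)][:2])
E
```

```text
{'t': 0.0, 'eef_pos': [0.29, -0.609, 0.291], 'ee_rot': [3.14, -0.0, -2.697], 'width': 0.087}
scene [0.835 0.321 0.768] [-0.4  -0.34 -0.85]
scene offering_box [([0.578, 0.093, -0.002], 0.87)]
scene bracket_arm [([0.519, 0.065, 0.179], 0.68), ([0.559, 0.083, 0.124], 0.4)]
scene wing_hub [([0.556, 0.087, 0.149], 0.6)]
scene strap [([0.557, 0.082, 0.123], 0.73)]
scene candlestick [([0.605, -0.094, 0.0], 0.71), ([0.559, 0.087, 0.15], 0.15)]
scene incense_bowl [([0.514, 0.304, 0.001], 0.67)]
scene tea_cup [([0.417, 0.224, 0.001], 0.96)]
top [0.462 0.046 0.94 ] [ 0.13 -0.01 -0.99]
top offering_box [([0.57, 0.095, 0.004], 0.59), ([0.555, 0.084, 0.125], 0.47)]
top bracket_arm [([0.524, 0.064, 0.176], 0.73)]
top wing_hub [([0.554, 0.082, 0.148], 0.56)]
top strap [([0.554, 0.085, 0.128], 0.92)]
top candlestick [([0.606, -0.099, -0.0], 0.96)]
top incense_bowl [([0.517, 0.306, -0.007], 0.65)]
top tea_cup [([0.557, 0.083, 0.124], 0.68), ([0.416, 0.22, 0.001], 0.63)]
```

View pics/scene0.png

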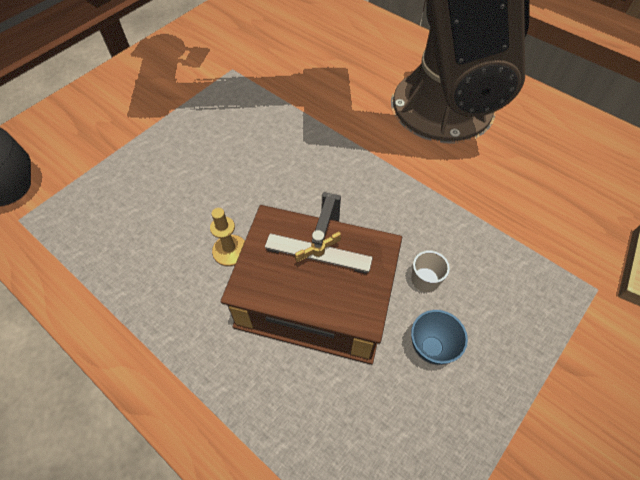

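View pics/top0.png

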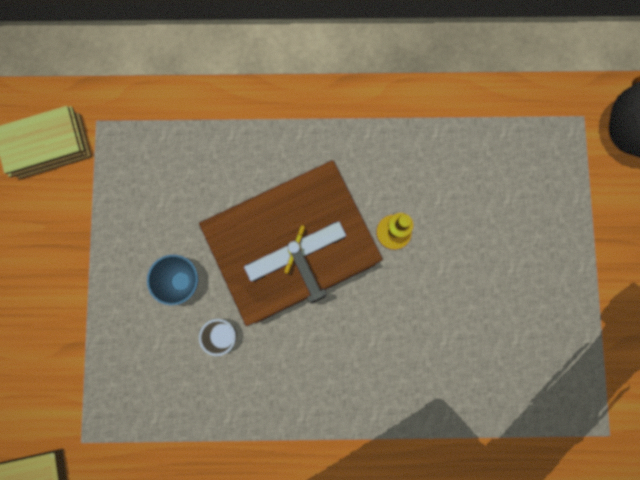

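The scene view shows the box with the strap and brass wings at about (318,248), and the bracket post behind at (330,200). In the top view the rod cap is at (294,248) and the post at (317,297). The wings run from (302,228) to (288,272), so they sit about 43° off the bracket line. The bowl, cup and candlestick stand clear beside the box. Next I refine the rod position, box yaw and wing heading from the silhouettes.

```bash
cat > h.py <<'E'
from station import arm
import cv2, numpy as np
def plane(c,uv,z):
    i=arm.camera_info(c);K=np.array(i["K"]);E=np.array(i["extrinsics"])
    d=(E[:3,:3]@np.linalg.inv(K)@np.c_[uv,np.ones(len(uv))].T).T
    return (E[:3,3]+d*((z-E[2,3])/d[:,2])[:,None])[:,:2]
def axis(c,n,z):
    m=arm.silhouettes(c,n)
    if not m: return None
    v,u=np.nonzero(m[0]["pixels"]); P=plane(c,np.c_[u,v].astype(float),z)
    (cx,cy),(w,h),_=r=cv2.minAreaRect((P*1000).astype(np.float32))
    C=P.mean(0); s,V=np.linalg.eigh(np.cov((P-C).T)); a=np.degrees(np.arctan2(V[1,1],V[0,1]))%180
    return c,n,round(m[0]["score"],2),len(u),np.round([cx,cy,w,h],1).tolist(),np.round(C*1000,1).tolist(),round(float(a),1)
E
python3 - <<'E'
from h import *
for c in("top","scene"):
    arm.grab_frame(c)
    for n,z in(("strap",.1345),("wing_hub",.158),("candlestick",.1)): print(axis(c,n,z))
E
```

```text
('top', 'strap', 0.84, 1874, [555.8, 85.0, 53.5, 172.0], [554.1, 85.3], 115.6)
('top', 'wing_hub', 0.72, 153, [554.9, 83.1, 8.0, 78.0], [553.5, 83.5], 159.9)
('top', 'candlestick', 0.81, 1113, [590.5, -82.7, 62.7, 63.5], [590.7, -83.6], 138.9)
('scene', 'strap', 0.8, 1872, [548.0, 79.1, 66.2, 167.7], [555.3, 86.6], 116.2)
('scene', 'wing_hub', 0.72, 428, [562.0, 90.0, 24.5, 82.5], [562.9, 87.3], 160.2)
('scene', 'candlestick', 0.68, 20914, [559.1, 80.8, 288.8, 258.6], [585.7, 98.5], 92.6)
```

Request:
{"op": "move_arm", "data": {
  "increments": [
    {"jaw":-1,"dx":-0.0292,"dy":0.0256},
    {"jaw":-1,"dx":-0.0292,"dy":0.0256},
    {"jaw":-1,"dx":-0.0292,"dy":0.0256},
    {"jaw":-1,"dx":-0.0292,"dy":0.0256},
    {"jaw":-1,"dx":-0.0292,"dy":0.0256},
    {"jaw":-1,"dx":-0.0292,"dy":0.0256},
    {"jaw":-1,"dx":-0.0292,"dy":0.0256},
    {"jaw":-1,"dx":-0.0292,"dy":0.0256},
    {"jaw":-1,"dx":-0.0292,"dy":0.0256},
    {"jaw":-1,"dx":-0.0292,"dy":0.0256}
  ],
  "force": 10
}}

```text
$.increments[0]: bad value
```

Request:
{"op": "move_arm", "data": {
  "increments": [
    {"jaw":-1,"dx":-0.0292,"dy":0.0256},
    {"jaw":-1,"dx":-0.0292,"dy":0.0256},
    {"jaw":-1,"dx":-0.0292,"dy":0.0256},
    {"jaw":-1,"dx":-0.0292,"dy":0.0256},
    {"jaw":-1,"dx":-0.0292,"dy":0.0256},
    {"jaw":-1,"dx":-0.0292,"dy":0.0256},
    {"jaw":-1,"dx":-0.0292,"dy":0.0256},
    {"jaw":-1,"dx":-0.0292,"dy":0.0256},
    {"jaw":-1,"dx":-0.0292,"dy":0.0256},
    {"jaw":-1,"dx":-0.0292,"dy":0.0256}
  ]
}}

```text
$.increments[0]: bad value
```

Request:
{"op": "move_arm", "data": {
  "increments": [
    {"twist":-0.1215},
    {"twist":-0.1215},
    {"twist":-0.1215},
    {"twist":-0.1215},
    {"twist":-0.1215},
    {"twist":-0.1215},
    {"twist":-0.1215},
    {"twist":-0.1215},
    {"twist":-0.1215},
    {"twist":-0.1215},
    {"twist":-0.1215},
    {"twist":-0.1215}
  ]
}}

```text
$.increments[0]: bad value
```

Request:
{"op": "move_arm", "data": {
  "increments": [
    {"twist":-0.1215},
    {}
  ]
}}

```text
$.increments[0]: bad value
```

Request:
{"op": "move_arm", "data": {
  "increments": [
    {"jaw":-1,"dx":-0.0292,"dy":0.0256,"dz":0,"twist":0},
    {"jaw":-1,"dx":-0.0292,"dy":0.0256,"dz":0,"twist":0},
    {"jaw":-1,"dx":-0.0292,"dy":0.0256,"dz":0,"twist":0},
    {"jaw":-1,"dx":-0.0292,"dy":0.0256,"dz":0,"twist":0},
    {"jaw":-1,"dx":-0.0292,"dy":0.0256,"dz":0,"twist":0},
    {"jaw":-1,"dx":-0.0292,"dy":0.0256,"dz":0,"twist":0},
    {"jaw":-1,"dx":-0.0292,"dy":0.0256,"dz":0,"twist":0},
    {"jaw":-1,"dx":-0.0292,"dy":0.0256,"dz":0,"twist":0},
    {"jaw":-1,"dx":-0.0292,"dy":0.0256,"dz":0,"twist":0},
    {"jaw":-1,"dx":-0.0292,"dy":0.0256,"dz":0,"twist":0}
  ],
  "force": 10
}}

```text
t: 2.03
eef_pos: [0.4442, -0.2508, 0.2926]
ee_rot: [-3.141, 0.001, -2.697]
force: [0.5, -1.1, -0.4]
width: 0.0264
gripper_force: 0.0
```

Request:
{"op": "move_arm", "data": {
  "increments": [
    {"jaw":-1,"dx":-0.0292,"dy":0.0256,"dz":0,"twist":0},
    {"jaw":-1,"dx":-0.0292,"dy":0.0256,"dz":0,"twist":0},
    {"jaw":-1,"dx":-0.0292,"dy":0.0256,"dz":0,"twist":0},
    {"jaw":-1,"dx":-0.0292,"dy":0.0256,"dz":0,"twist":0},
    {"jaw":-1,"dx":-0.0292,"dy":0.0256,"dz":0,"twist":0},
    {"jaw":-1,"dx":-0.0292,"dy":0.0256,"dz":0,"twist":0},
    {"jaw":-1,"dx":-0.0292,"dy":0.0256,"dz":0,"twist":0},
    {"jaw":-1,"dx":-0.0292,"dy":0.0256,"dz":0,"twist":0},
    {"jaw":-1,"dx":-0.0292,"dy":0.0256,"dz":0,"twist":0},
    {"jaw":-1,"dx":-0.0292,"dy":0.0256,"dz":0,"twist":0}
  ]
}}

```text
t: 2.87
eef_pos: [0.5977, 0.1061, 0.2925]
ee_rot: [-3.142, 0.001, -2.696]
force: [1.4, -0.3, -0.2]
width: 0.0007
gripper_force: 0.0
```

Request:
{"op": "move_arm", "data": {
  "increments": [
    {"jaw":-1,"dx":0,"dy":0,"dz":0,"twist":-0.1215},
    {"jaw":-1,"dx":0,"dy":0,"dz":0,"twist":-0.1215},
    {"jaw":-1,"dx":0,"dy":0,"dz":0,"twist":-0.1215},
    {"jaw":-1,"dx":0,"dy":0,"dz":0,"twist":-0.1215},
    {"jaw":-1,"dx":0,"dy":0,"dz":0,"twist":-0.1215},
    {"jaw":-1,"dx":0,"dy":0,"dz":0,"twist":-0.1215},
    {"jaw":-1,"dx":0,"dy":0,"dz":0,"twist":-0.1215},
    {"jaw":-1,"dx":0,"dy":0,"dz":0,"twist":-0.1215},
    {"jaw":-1,"dx":0,"dy":0,"dz":0,"twist":-0.1215},
    {"jaw":-1,"dx":0,"dy":0,"dz":0,"twist":-0.1215},
    {"jaw":-1,"dx":0,"dy":0,"dz":0,"twist":-0.1215},
    {"jaw":-1,"dx":0,"dy":0,"dz":0,"twist":-0.1215}
  ]
}}

```text
t: 3.87
eef_pos: [0.5973, 0.1041, 0.2922]
ee_rot: [-3.141, -0.0, -1.233]
force: [-0.2, 0.0, 0.1]
width: 0.0002
gripper_force: 0.0
```

Request:
{"op": "move_arm", "data": {
  "increments": [
    {"jaw":-1,"dx":0,"dy":0,"dz":0,"twist":-0.1215},
    {"jaw":-1,"dx":0,"dy":0,"dz":0,"twist":0},
    {"jaw":-1,"dx":0,"dy":0,"dz":0,"twist":0}
  ]
}}

```text
t: 4.12
eef_pos: [0.5973, 0.1041, 0.2922]
ee_rot: [-3.142, -0.0, -1.121]
force: [0.2, 0.5, 0.3]
width: 0.0003
gripper_force: 0.0
```

Request:
{"op": "move_arm", "data": {
  "increments": [
    {"jaw":-1,"dx":0,"dy":0,"dz":0.027,"twist":0},
    {"jaw":-1,"dx":0,"dy":0,"dz":0.027,"twist":0},
    {"jaw":-1,"dx":0,"dy":0,"dz":0.018,"twist":0},
    {"jaw":-1,"dx":0,"dy":0,"dz":0.009,"twist":0},
    {"jaw":-1,"dx":0,"dy":0,"dz":0,"twist":0}
  ]
}}

```text
t: 4.53
eef_pos: [0.5963, 0.1038, 0.209]
ee_rot: [3.138, 0.0, -1.12]
force: [-0.5, -0.6, -0.5]
width: 0.0007
gripper_force: 0.0
```

```bash
python3 - <<'E'
from h import *
a=arm.grab_frame("scene")[170:310,210:430]; b=arm.grab_frame("top")[170:310,190:410]
cv2.imwrite("pics/c1.png",cv2.resize(np.vstack([a,b]),None,fx=2.1,fy=2.1))
E
```

```text
(no output)
```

View pics/c1.png

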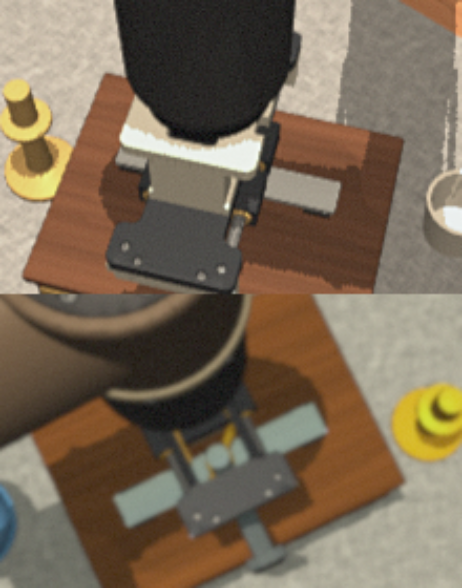

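The finger is down beside the rod on the far side from the bracket with no contact force. The gripper hides most of the nut. The cap shows at about (218,458) in the lower crop. Now the first push.

Request:
{"op": "move_arm", "data": {
  "increments": [
    {"jaw":-1,"dx":0.0054,"dy":0.0003,"dz":0,"twist":0.12},
    {"jaw":-1,"dx":0.0054,"dy":0.0003,"dz":0,"twist":0.12},
    {"jaw":-1,"dx":0.0054,"dy":0.0003,"dz":0,"twist":0.12},
    {"jaw":-1,"dx":0.0054,"dy":0.0003,"dz":0,"twist":0.12},
    {"jaw":-1,"dx":0.0054,"dy":0.0003,"dz":0,"twist":0.12},
    {"jaw":-1,"dx":0.0054,"dy":0.0003,"dz":0,"twist":0.12},
    {"jaw":-1,"dx":0.0054,"dy":0.0003,"dz":0,"twist":0.12},
    {"jaw":-1,"dx":0.0054,"dy":0.0003,"dz":0,"twist":0.12}
  ]
}}

```text
t: 5.3
eef_pos: [0.5981, 0.0629, 0.2134]
ee_rot: [-3.138, 0.004, -2.084]
force: [2.6, -0.8, -1.2]
width: 0.0001
gripper_force: 1.2
```

```bash
cat >> h.py <<'E'
def where():
    s=arm.get_state(); p=np.array(s["eef_pos"])-[.5555,.0845,0]
    print("t",round(s["t"],2),"R",round(1e3*np.hypot(*p[:2]),1),"theta",round((np.degrees(np.arctan2(p[1],p[0]))-205.9)%360,1),"theta_yaw",round((np.degrees(s["ee_rot"][2])+90-205.9)%360,1),"z",round(p[2],4),"F",np.round(s["force"],1),"M",np.round(s["moment"],2))
E
python3 - <<'E'
from h import *
where(); cv2.imwrite("pics/c2.png",cv2.resize(np.vstack([arm.grab_frame("scene")[170:310,210:430],arm.grab_frame("top")[170:310,190:410]]),None,fx=2.1,fy=2.1))
E
```

```text
t 5.3 R 47.8 theta 127.2 theta_yaw 124.7 z 0.2134 F [ 2.6 -0.8 -1.2] M [ 0.21 -1.05 -0.02]
```

View pics/c2.png

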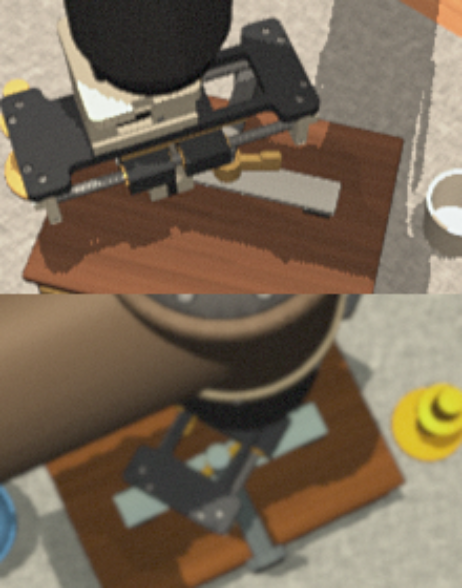

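The right wing tip has moved to about (343,245) in the full scene picture, from (340,235), so the finger is turning the nut clockwise. I continue this stroke.

Request:
{"op": "move_arm", "data": {
  "increments": [
    {"jaw":-1,"dx":0.0055,"dy":0.0005,"dz":0,"twist":0.12},
    {"jaw":-1,"dx":0.0055,"dy":0.0005,"dz":0,"twist":0.12},
    {"jaw":-1,"dx":0.0055,"dy":0.0005,"dz":0,"twist":0.12},
    {"jaw":-1,"dx":0.0055,"dy":0.0005,"dz":0,"twist":0.12},
    {"jaw":-1,"dx":0.0055,"dy":0.0003,"dz":0,"twist":0.12},
    {"jaw":-1,"dx":0.0055,"dy":0.0003,"dz":0,"twist":0.12},
    {"jaw":-1,"dx":0.0055,"dy":0.0003,"dz":0,"twist":0.12},
    {"jaw":-1,"dx":0.0055,"dy":0.0003,"dz":0,"twist":0.12},
    {"jaw":-1,"dx":0,"dy":0,"dz":0,"twist":0}
  ]
}}

```text
t: 6.15
eef_pos: [0.5605, 0.0394, 0.2125]
ee_rot: [3.141, 0.002, -3.039]
force: [0.2, -0.6, -0.5]
width: 0.0005
gripper_force: 0.5
```

```bash
python3 - <<'E'
from h import *
where()
arm.grab_frame("scene"); print(axis("scene","wing_hub",.157)); 
E
```

```text
t 6.15 R 45.4 theta 70.4 theta_yaw 70.0 z 0.2125 F [ 0.2 -0.6 -0.5] M [-0.4  -0.22 -0.03]
('scene', 'wing_hub', 0.59, 236, [564.1, 87.7, 81.1, 19.7], [567.6, 97.2], 69.0)
```

Request:
{"op": "move_arm", "data": {
  "increments": [
    {"jaw":-1,"dx":0.0054,"dy":0.0003,"dz":0,"twist":0.12},
    {"jaw":-1,"dx":0.0054,"dy":0.0003,"dz":0,"twist":0.12},
    {"jaw":-1,"dx":0.0054,"dy":0.0003,"dz":0,"twist":0.12},
    {"jaw":-1,"dx":0,"dy":0,"dz":0,"twist":0},
    {"jaw":-1,"dx":-0.0027,"dy":0.0001,"dz":-0.015,"twist":-0.06},
    {"jaw":-1,"dx":0,"dy":0,"dz":-0.02,"twist":0}
  ]
}}

```text
t: 6.75
eef_pos: [0.5466, 0.04, 0.2451]
ee_rot: [-3.14, -0.003, 2.958]
force: [1.1, 0.3, 0.5]
width: 0.0004
gripper_force: 0.0
```

Request:
{"op": "move_arm", "data": {
  "increments": [
    {"jaw":-1,"dx":-0.0054,"dy":0.0003,"dz":0,"twist":-0.12},
    {"jaw":-1,"dx":-0.0054,"dy":0.0003,"dz":0,"twist":-0.12},
    {"jaw":-1,"dx":-0.0054,"dy":0.0003,"dz":0,"twist":-0.12},
    {"jaw":-1,"dx":-0.0054,"dy":0.0003,"dz":0,"twist":-0.12},
    {"jaw":-1,"dx":-0.0054,"dy":0.0003,"dz":0,"twist":-0.12},
    {"jaw":-1,"dx":-0.0054,"dy":0.0003,"dz":0,"twist":-0.12},
    {"jaw":-1,"dx":-0.0054,"dy":0.0003,"dz":0,"twist":-0.12},
    {"jaw":-1,"dx":-0.0054,"dy":0.0003,"dz":0,"twist":-0.12},
    {"jaw":-1,"dx":-0.0054,"dy":0.0003,"dz":0,"twist":-0.12},
    {"jaw":-1,"dx":-0.0054,"dy":0.0003,"dz":0,"twist":-0.12},
    {"jaw":-1,"dx":-0.0054,"dy":0.0003,"dz":0,"twist":-0.12},
    {"jaw":-1,"dx":-0.0054,"dy":0.0003,"dz":0,"twist":-0.12}
  ]
}}

```text
t: 7.75
eef_pos: [0.5992, 0.07, 0.2461]
ee_rot: [3.141, -0.0, -1.882]
force: [-0.6, 0.3, -0.1]
width: 0.0005
gripper_force: 0.0
```

Request:
{"op": "move_arm", "data": {
  "increments": [
    {"jaw":-1,"dx":-0.0054,"dy":0.0003,"dz":0,"twist":-0.12},
    {"jaw":-1,"dx":-0.0054,"dy":0.0003,"dz":0,"twist":-0.12},
    {"jaw":-1,"dx":-0.0054,"dy":0.0003,"dz":0,"twist":-0.12},
    {"jaw":-1,"dx":-0.0054,"dy":0.0003,"dz":0,"twist":-0.12},
    {"jaw":-1,"dx":-0.0054,"dy":0.0003,"dz":0,"twist":-0.12},
    {"jaw":-1,"dx":-0.0054,"dy":0.0003,"dz":0,"twist":-0.12},
    {"jaw":-1,"dx":-0.0054,"dy":0.0003,"dz":0,"twist":-0.12},
    {"jaw":-1,"dx":-0.0054,"dy":0.0003,"dz":0,"twist":-0.12},
    {"jaw":-1,"dx":-0.0054,"dy":0.0003,"dz":0,"twist":-0.12},
    {"jaw":-1,"dx":-0.0054,"dy":0.0003,"dz":0,"twist":-0.12},
    {"jaw":-1,"dx":-0.0054,"dy":0.0003,"dz":0,"twist":-0.12},
    {"jaw":-1,"dx":0,"dy":0,"dz":0,"twist":0}
  ]
}}

```text
t: 8.75
eef_pos: [0.5806, 0.1226, 0.2462]
ee_rot: [3.142, 0.0, -0.564]
force: [-1.3, -0.6, 0.6]
width: 0.0005
gripper_force: 0.0
```

```bash
python3 - <<'E'
from h import *
where()
for c in("scene","top"):arm.grab_frame(c); print(axis(c,"wing_hub",.156)); 
E
```

```text
t 8.75 R 45.6 theta 210.7 theta_yaw 211.8 z 0.2462 F [-1.3 -0.6  0.6] M [-0.06  0.12 -0.05]
None
('top', 'wing_hub', 0.38, 34, [567.2, 97.4, 10.1, 6.7], [567.2, 97.3], 38.4)
```

Request:
{"op": "move_arm", "data": {
  "increments": [
    {"jaw":-1,"dx":-0.0054,"dy":0.0003,"dz":0,"twist":-0.12},
    {"jaw":-1,"dx":-0.0054,"dy":0.0003,"dz":0,"twist":-0.12},
    {"jaw":-1,"dx":-0.0054,"dy":0.0003,"dz":0,"twist":-0.12},
    {"jaw":-1,"dx":-0.0054,"dy":0.0003,"dz":0,"twist":-0.12},
    {"jaw":-1,"dx":-0.0054,"dy":0.0003,"dz":0,"twist":-0.12},
    {"jaw":-1,"dx":0,"dy":0,"dz":0.015,"twist":0},
    {"jaw":-1,"dx":0,"dy":0,"dz":0.015,"twist":0},
    {"jaw":-1,"dx":0,"dy":0,"dz":0.005,"twist":0},
    {"jaw":-1,"dx":0,"dy":0,"dz":0,"twist":0}
  ]
}}

```text
t: 9.7
eef_pos: [0.5547, 0.1288, 0.2098]
ee_rot: [3.14, 0.003, 0.022]
force: [-0.8, 0.0, 0.2]
width: 0.0003
gripper_force: 0.0
```

```bash
python3 - <<'E'
from h import *
where()
for c in("scene","top"):arm.grab_frame(c); print(axis(c,"wing_hub",.156)); 
E
```

```text
t 9.7 R 44.3 theta 245.1 theta_yaw 245.3 z 0.2098 F [-0.8  0.   0.2] M [-0.07  0.15 -0.02]
None
('top', 'wing_hub', 0.3, 1075, [581.8, -74.2, 58.7, 55.8], [581.8, -74.6], 130.7)
```

Free and in place, so I run the second stroke.

Request:
{"op": "move_arm", "data": {
  "increments": [
    {"jaw":-1,"dx":0.0054,"dy":0.0003,"dz":0,"twist":0.12},
    {"jaw":-1,"dx":0.0054,"dy":0.0003,"dz":0,"twist":0.12},
    {"jaw":-1,"dx":0.0054,"dy":0.0003,"dz":0,"twist":0.12},
    {"jaw":-1,"dx":0.0054,"dy":0.0003,"dz":0,"twist":0.12},
    {"jaw":-1,"dx":0.0054,"dy":0.0003,"dz":0,"twist":0.12},
    {"jaw":-1,"dx":0.0054,"dy":0.0003,"dz":0,"twist":0.12},
    {"jaw":-1,"dx":0.0054,"dy":0.0003,"dz":0,"twist":0.12},
    {"jaw":-1,"dx":0.0054,"dy":0.0003,"dz":0,"twist":0.12},
    {"jaw":-1,"dx":0.0054,"dy":0.0003,"dz":0,"twist":0.12},
    {"jaw":-1,"dx":0.0054,"dy":0.0003,"dz":0,"twist":0.12},
    {"jaw":-1,"dx":0.0054,"dy":0.0003,"dz":0,"twist":0.12},
    {"jaw":-1,"dx":0.0054,"dy":0.0003,"dz":0,"twist":0.12}
  ]
}}

```text
t: 10.9
eef_pos: [0.6019, 0.0918, 0.2119]
ee_rot: [-3.139, 0.001, -1.423]
force: [2.2, 1.7, -2.6]
width: 0.0006
gripper_force: 1.2
```

```bash
python3 - <<'E'
from h import *
where()
for c in("scene","top"):arm.grab_frame(c); print(axis(c,"wing_hub",.156)); 
E
```

```text
t 10.9 R 46.9 theta 163.0 theta_yaw 162.6 z 0.2119 F [ 2.2  1.7 -2.6] M [ 0.79 -0.45 -0.02]
None
('top', 'wing_hub', 0.58, 16, [571.4, 77.4, 4.7, 6.4], [571.3, 77.7], 161.9)
```

Request:
{"op": "move_arm", "data": {
  "increments": [
    {"jaw":-1,"dx":0.0055,"dy":0.0004,"dz":0,"twist":0.12},
    {"jaw":-1,"dx":0.0055,"dy":0.0004,"dz":0,"twist":0.12},
    {"jaw":-1,"dx":0.0055,"dy":0.0004,"dz":0,"twist":0.12},
    {"jaw":-1,"dx":0.0055,"dy":0.0004,"dz":0,"twist":0.12},
    {"jaw":-1,"dx":0.0055,"dy":0.0004,"dz":0,"twist":0.12},
    {"jaw":-1,"dx":0.0055,"dy":0.0004,"dz":0,"twist":0.12},
    {"jaw":-1,"dx":0.0055,"dy":0.0004,"dz":0,"twist":0.12},
    {"jaw":-1,"dx":0.0055,"dy":0.0004,"dz":0,"twist":0.12},
    {"jaw":-1,"dx":0.0055,"dy":0.0004,"dz":0,"twist":0.12},
    {"jaw":-1,"dx":0.0055,"dy":0.0004,"dz":0,"twist":0.12},
    {"jaw":-1,"dx":0.0055,"dy":0.0004,"dz":0,"twist":0.12},
    {"jaw":-1,"dx":0.0055,"dy":0.0004,"dz":0,"twist":0.12}
  ]
}}

```text
t: 12.1
eef_pos: [0.5679, 0.0404, 0.2115]
ee_rot: [-3.141, 0.001, -2.859]
force: [2.0, -0.0, -2.3]
width: 0.0008
gripper_force: 1.2
```

```bash
python3 - <<'E'
from h import *
where()
for c in("scene",):arm.grab_frame(c); print(axis(c,"wing_hub",.154)); 
E
```

```text
t 12.1 R 45.8 theta 79.7 theta_yaw 80.3 z 0.2115 F [ 2.  -0.  -2.3] M [-0.25 -0.87  0.03]
('scene', 'wing_hub', 0.67, 329, [563.4, 91.0, 69.4, 25.5], [564.2, 94.5], 82.7)
```

Request:
{"op": "move_arm", "data": {
  "increments": [
    {"jaw":-1,"dx":0.0056,"dy":0.0003,"dz":0,"twist":0.122},
    {"jaw":-1,"dx":0.0056,"dy":0.0003,"dz":0,"twist":0.122},
    {"jaw":-1,"dx":0.0056,"dy":0.0003,"dz":0,"twist":0.122},
    {"jaw":-1,"dx":0.0056,"dy":0.0003,"dz":0,"twist":0.122},
    {"jaw":-1,"dx":0,"dy":0,"dz":0,"twist":0},
    {"jaw":-1,"dx":-0.0027,"dy":0.0001,"dz":-0.015,"twist":-0.06},
    {"jaw":-1,"dx":0,"dy":0,"dz":-0.02,"twist":0}
  ]
}}

```text
t: 12.78
eef_pos: [0.5476, 0.0389, 0.2452]
ee_rot: [-3.14, -0.003, 3.011]
force: [-0.0, 0.6, -0.3]
width: 0.0005
gripper_force: 0.0
```

Request:
{"op": "move_arm", "data": {
  "increments": [
    {"jaw":-1,"dx":-0.0054,"dy":0.0003,"dz":0,"twist":-0.12},
    {"jaw":-1,"dx":-0.0054,"dy":0.0003,"dz":0,"twist":-0.12},
    {"jaw":-1,"dx":-0.0054,"dy":0.0003,"dz":0,"twist":-0.12},
    {"jaw":-1,"dx":-0.0054,"dy":0.0003,"dz":0,"twist":-0.12},
    {"jaw":-1,"dx":-0.0054,"dy":0.0003,"dz":0,"twist":-0.12},
    {"jaw":-1,"dx":-0.0054,"dy":0.0003,"dz":0,"twist":-0.12},
    {"jaw":-1,"dx":-0.0054,"dy":0.0003,"dz":0,"twist":-0.12},
    {"jaw":-1,"dx":-0.0054,"dy":0.0003,"dz":0,"twist":-0.12},
    {"jaw":-1,"dx":-0.0054,"dy":0.0003,"dz":0,"twist":-0.12},
    {"jaw":-1,"dx":-0.0054,"dy":0.0003,"dz":0,"twist":-0.12},
    {"jaw":-1,"dx":-0.0054,"dy":0.0003,"dz":0,"twist":-0.12},
    {"jaw":-1,"dx":-0.0054,"dy":0.0003,"dz":0,"twist":-0.12}
  ]
}}

```text
t: 13.78
eef_pos: [0.5986, 0.0715, 0.2461]
ee_rot: [3.141, -0.001, -1.829]
force: [-0.4, -0.8, -0.5]
width: 0.0003
gripper_force: 0.0
```

Request:
{"op": "move_arm", "data": {
  "increments": [
    {"jaw":-1,"dx":-0.0054,"dy":0.0003,"dz":0,"twist":-0.12},
    {"jaw":-1,"dx":-0.0054,"dy":0.0003,"dz":0,"twist":-0.12},
    {"jaw":-1,"dx":-0.0054,"dy":0.0003,"dz":0,"twist":-0.12},
    {"jaw":-1,"dx":-0.0054,"dy":0.0003,"dz":0,"twist":-0.12},
    {"jaw":-1,"dx":-0.0054,"dy":0.0003,"dz":0,"twist":-0.12},
    {"jaw":-1,"dx":-0.0054,"dy":0.0003,"dz":0,"twist":-0.12},
    {"jaw":-1,"dx":-0.0054,"dy":0.0003,"dz":0,"twist":-0.12},
    {"jaw":-1,"dx":-0.0054,"dy":0.0003,"dz":0,"twist":-0.12},
    {"jaw":-1,"dx":-0.0054,"dy":0.0003,"dz":0,"twist":-0.12},
    {"jaw":-1,"dx":-0.0054,"dy":0.0003,"dz":0,"twist":-0.12},
    {"jaw":-1,"dx":-0.0054,"dy":0.0003,"dz":0,"twist":-0.12},
    {"jaw":-1,"dx":0,"dy":0,"dz":0,"twist":0}
  ]
}}

```text
t: 14.78
eef_pos: [0.5773, 0.1231, 0.2463]
ee_rot: [3.141, 0.0, -0.511]
force: [-0.4, 0.5, -0.9]
width: 0.0008
gripper_force: 0.0
```

```bash
python3 - <<'E'
from h import *
where()
for c in("scene","top"):arm.grab_frame(c); print(axis(c,"wing_hub",.154)); 
E
```

```text
t 14.78 R 44.3 theta 214.7 theta_yaw 214.8 z 0.2463 F [-0.4  0.5 -0.9] M [-0.12  0.19 -0.  ]
None
None
```

Request:
{"op": "move_arm", "data": {
  "increments": [
    {"jaw":-1,"dx":-0.0054,"dy":0.0003,"dz":0,"twist":-0.12},
    {"jaw":-1,"dx":-0.0054,"dy":0.0003,"dz":0,"twist":-0.12},
    {"jaw":-1,"dx":-0.0054,"dy":0.0003,"dz":0,"twist":-0.12},
    {"jaw":-1,"dx":-0.0054,"dy":0.0003,"dz":0,"twist":-0.12},
    {"jaw":-1,"dx":-0.0054,"dy":0.0003,"dz":0,"twist":-0.12},
    {"jaw":-1,"dx":0,"dy":-0.001,"dz":0.015,"twist":0},
    {"jaw":-1,"dx":0,"dy":0,"dz":0.015,"twist":0},
    {"jaw":-1,"dx":0,"dy":0,"dz":0.007,"twist":0},
    {"jaw":-1,"dx":0,"dy":0,"dz":0,"twist":0}
  ]
}}

```text
t: 15.73
eef_pos: [0.551, 0.129, 0.2075]
ee_rot: [3.14, 0.003, 0.074]
force: [0.2, -0.8, 0.2]
width: 0.0007
gripper_force: 0.0
```

Request:
{"op": "move_arm", "data": {
  "increments": [
    {"jaw":-1,"dx":0.0054,"dy":0.0003,"dz":0,"twist":0.12},
    {"jaw":-1,"dx":0.0054,"dy":0.0003,"dz":0,"twist":0.12},
    {"jaw":-1,"dx":0.0054,"dy":0.0003,"dz":0,"twist":0.12},
    {"jaw":-1,"dx":0.0054,"dy":0.0003,"dz":0,"twist":0.12},
    {"jaw":-1,"dx":0.0054,"dy":0.0003,"dz":0,"twist":0.12},
    {"jaw":-1,"dx":0.0054,"dy":0.0003,"dz":0,"twist":0.12},
    {"jaw":-1,"dx":0.0054,"dy":0.0003,"dz":0,"twist":0.12},
    {"jaw":-1,"dx":0.0054,"dy":0.0003,"dz":0,"twist":0.12},
    {"jaw":-1,"dx":0.0054,"dy":0.0003,"dz":0,"twist":0.12},
    {"jaw":-1,"dx":0.0054,"dy":0.0003,"dz":0,"twist":0.12}
  ]
}}

```text
t: 16.57
eef_pos: [0.597, 0.1048, 0.2099]
ee_rot: [-3.14, 0.0, -1.131]
force: [0.6, 1.6, -1.3]
width: 0.0003
gripper_force: 1.2
```

```bash
python3 - <<'E'
from h import *
where()
E
```

```text
t 16.57 R 46.2 theta 180.1 theta_yaw 179.3 z 0.2099 F [ 0.6  1.6 -1.3] M [ 0.91 -0.37 -0.01]
```

Request:
{"op": "move_arm", "data": {
  "increments": [
    {"jaw":-1,"dx":0.0041,"dy":0.0003,"dz":0,"twist":0.09},
    {"jaw":-1,"dx":0.0041,"dy":0.0003,"dz":0,"twist":0.09},
    {"jaw":-1,"dx":0.0041,"dy":0.0003,"dz":0,"twist":0.09},
    {"jaw":-1,"dx":0.0041,"dy":0.0003,"dz":0,"twist":0.09},
    {"jaw":-1,"dx":0.0041,"dy":0.0003,"dz":0,"twist":0.09}
  ]
}}

```text
t: 16.98
eef_pos: [0.6012, 0.0846, 0.2102]
ee_rot: [-3.139, 0.001, -1.58]
force: [3.4, 1.2, -1.4]
width: 0.0005
gripper_force: 1.2
```

Request:
{"op": "move_arm", "data": {
  "increments": [
    {"jaw":-1,"dx":0.0041,"dy":0.0003,"dz":0,"twist":0.09},
    {"jaw":-1,"dx":0.0041,"dy":0.0003,"dz":0,"twist":0.09},
    {"jaw":-1,"dx":0.0041,"dy":0.0003,"dz":0,"twist":0.09},
    {"jaw":-1,"dx":0.0041,"dy":0.0003,"dz":0,"twist":0.09},
    {"jaw":-1,"dx":0.0041,"dy":0.0003,"dz":0,"twist":0.09}
  ]
}}

```text
t: 17.4
eef_pos: [0.596, 0.0646, 0.2103]
ee_rot: [-3.139, 0.002, -2.03]
force: [3.5, -0.4, -1.6]
width: 0.0005
gripper_force: 1.3
```

Request:
{"op": "move_arm", "data": {
  "increments": [
    {"jaw":-1,"dx":0.0041,"dy":0.0003,"dz":0,"twist":0.09},
    {"jaw":-1,"dx":0.0041,"dy":0.0003,"dz":0,"twist":0.09},
    {"jaw":-1,"dx":0.0041,"dy":0.0003,"dz":0,"twist":0.09},
    {"jaw":-1,"dx":0.0041,"dy":0.0003,"dz":0,"twist":0.09},
    {"jaw":-1,"dx":0.0041,"dy":0.0003,"dz":0,"twist":0.09}
  ]
}}

```text
t: 17.82
eef_pos: [0.5824, 0.0488, 0.2101]
ee_rot: [-3.14, 0.002, -2.48]
force: [2.9, -1.4, -1.6]
width: 0.0004
gripper_force: 1.2
```

Request:
{"op": "move_arm", "data": {
  "increments": [
    {"jaw":-1,"dx":0.0041,"dy":0.0002,"dz":0,"twist":0.09},
    {"jaw":-1,"dx":0.0041,"dy":0.0002,"dz":0,"twist":0.09},
    {"jaw":-1,"dx":0.0041,"dy":0.0002,"dz":0,"twist":0.09},
    {"jaw":-1,"dx":0.0041,"dy":0.0002,"dz":0,"twist":0.09},
    {"jaw":-1,"dx":0.0041,"dy":0.0002,"dz":0,"twist":0.09}
  ]
}}

```text
t: 18.23
eef_pos: [0.5639, 0.0404, 0.2101]
ee_rot: [3.142, 0.002, -2.93]
force: [3.4, 1.1, -0.5]
width: 0.0004
gripper_force: 1.1
```

```bash
python3 - <<'E'
from h import *
where()
for c in("scene",):arm.grab_frame(c); print(axis(c,"wing_hub",.152)); 
E
```

```text
t 18.23 R 44.8 theta 74.8 theta_yaw 76.2 z 0.2101 F [ 3.4  1.1 -0.5] M [ 0.16 -0.96 -0.01]
('scene', 'wing_hub', 0.52, 308, [564.8, 92.9, 67.2, 23.9], [565.6, 96.0], 75.8)
```

Request:
{"op": "move_arm", "data": {
  "increments": [
    {"jaw":-1,"dx":0.0045,"dy":0.0002,"dz":0,"twist":0.1},
    {"jaw":-1,"dx":0.0045,"dy":0.0002,"dz":0,"twist":0.1},
    {"jaw":-1,"dx":0.0045,"dy":0.0002,"dz":0,"twist":0.1},
    {"jaw":-1,"dx":0.0045,"dy":0.0002,"dz":0,"twist":0.1},
    {"jaw":-1,"dx":0,"dy":0,"dz":0,"twist":0}
  ]
}}

```text
t: 18.75
eef_pos: [0.5454, 0.0402, 0.21]
ee_rot: [3.141, 0.001, 2.957]
force: [2.1, -0.0, 0.5]
width: 0.0003
gripper_force: 0.6
```

Request:
{"op": "move_arm", "data": {
  "increments": [
    {"jaw":-1,"dx":-0.0027,"dy":0.0001,"dz":-0.015,"twist":-0.06},
    {"jaw":-1,"dx":0,"dy":0,"dz":-0.02,"twist":0},
    {"jaw":-1,"dx":-0.0054,"dy":0.0003,"dz":0,"twist":-0.12},
    {"jaw":-1,"dx":-0.0054,"dy":0.0003,"dz":0,"twist":-0.12},
    {"jaw":-1,"dx":-0.0054,"dy":0.0003,"dz":0,"twist":-0.12},
    {"jaw":-1,"dx":-0.0054,"dy":0.0003,"dz":0,"twist":-0.12},
    {"jaw":-1,"dx":-0.0054,"dy":0.0003,"dz":0,"twist":-0.12},
    {"jaw":-1,"dx":-0.0054,"dy":0.0003,"dz":0,"twist":-0.12},
    {"jaw":-1,"dx":-0.0054,"dy":0.0003,"dz":0,"twist":-0.12},
    {"jaw":-1,"dx":-0.0054,"dy":0.0003,"dz":0,"twist":-0.12},
    {"jaw":-1,"dx":-0.0054,"dy":0.0003,"dz":0,"twist":-0.12},
    {"jaw":-1,"dx":-0.0054,"dy":0.0003,"dz":0,"twist":-0.12}
  ]
}}

```text
t: 19.75
eef_pos: [0.5934, 0.0628, 0.2443]
ee_rot: [3.141, -0.001, -2.053]
force: [0.5, -0.3, -0.7]
width: 0.0006
gripper_force: 0.0
```

Request:
{"op": "move_arm", "data": {
  "increments": [
    {"jaw":-1,"dx":-0.0054,"dy":0.0003,"dz":0,"twist":-0.12},
    {"jaw":-1,"dx":-0.0054,"dy":0.0003,"dz":0,"twist":-0.12},
    {"jaw":-1,"dx":-0.0054,"dy":0.0003,"dz":0,"twist":-0.12},
    {"jaw":-1,"dx":-0.0054,"dy":0.0003,"dz":0,"twist":-0.12},
    {"jaw":-1,"dx":-0.0054,"dy":0.0003,"dz":0,"twist":-0.12},
    {"jaw":-1,"dx":-0.0054,"dy":0.0003,"dz":0,"twist":-0.12},
    {"jaw":-1,"dx":-0.0054,"dy":0.0003,"dz":0,"twist":-0.12},
    {"jaw":-1,"dx":-0.0054,"dy":0.0003,"dz":0,"twist":-0.12},
    {"jaw":-1,"dx":-0.0054,"dy":0.0003,"dz":0,"twist":-0.12},
    {"jaw":-1,"dx":-0.0054,"dy":0.0003,"dz":0,"twist":-0.12},
    {"jaw":-1,"dx":-0.0054,"dy":0.0003,"dz":0,"twist":-0.12},
    {"jaw":-1,"dx":-0.0054,"dy":0.0003,"dz":0,"twist":-0.12}
  ]
}}

```text
t: 20.75
eef_pos: [0.58, 0.121, 0.2442]
ee_rot: [3.141, 0.0, -0.613]
force: [0.3, -0.0, 0.9]
width: 0.0003
gripper_force: 0.0
```

Request:
{"op": "move_arm", "data": {
  "increments": [
    {"jaw":-1,"dx":-0.0054,"dy":0.0003,"dz":0,"twist":-0.12},
    {"jaw":-1,"dx":-0.0054,"dy":0.0003,"dz":0,"twist":-0.12},
    {"jaw":-1,"dx":-0.0054,"dy":0.0003,"dz":0,"twist":-0.12},
    {"jaw":-1,"dx":-0.0054,"dy":0.0003,"dz":0,"twist":-0.12},
    {"jaw":-1,"dx":-0.0054,"dy":0.0003,"dz":0,"twist":-0.12},
    {"jaw":-1,"dx":0,"dy":0,"dz":0,"twist":0}
  ]
}}

```text
t: 21.25
eef_pos: [0.5542, 0.1294, 0.2444]
ee_rot: [3.141, 0.001, -0.014]
force: [0.0, 0.4, 0.1]
width: -0.0001
gripper_force: 0.0
```

```bash
python3 - <<'E'
from h import *
where()
E
```

```text
t 21.25 R 45.0 theta 245.7 theta_yaw 243.3 z 0.2444 F [0.  0.4 0.1] M [-0.14  0.15  0.02]
```

Request:
{"op": "move_arm", "data": {
  "increments": [
    {"jaw":-1,"dx":0,"dy":0,"dz":0.015,"twist":0},
    {"jaw":-1,"dx":0,"dy":0,"dz":0.015,"twist":0},
    {"jaw":-1,"dx":0,"dy":0,"dz":0.006,"twist":0},
    {"jaw":-1,"dx":0.0036,"dy":0.0002,"dz":0,"twist":0.08},
    {"jaw":-1,"dx":0.0036,"dy":0.0002,"dz":0,"twist":0.08},
    {"jaw":-1,"dx":0.0036,"dy":0.0002,"dz":0,"twist":0.08},
    {"jaw":-1,"dx":0.0036,"dy":0.0002,"dz":0,"twist":0.08}
  ]
}}

```text
t: 21.83
eef_pos: [0.5693, 0.1265, 0.2083]
ee_rot: [3.141, 0.0, -0.349]
force: [-2.0, 0.4, 0.5]
width: 0.0005
gripper_force: 1.1
```

```bash
python3 - <<'E'
from h import *
where()
E
```

```text
t 21.83 R 44.3 theta 225.9 theta_yaw 224.1 z 0.2083 F [-2.   0.4  0.5] M [ 0.51  0.65 -0.06]
```

Contact again. I use small steps as I near the likely stop.

Request:
{"op": "move_arm", "data": {
  "increments": [
    {"jaw":-1,"dx":0.0023,"dy":0.0001,"dz":0,"twist":0.05},
    {"jaw":-1,"dx":0.0023,"dy":0.0001,"dz":0,"twist":0.05},
    {"jaw":-1,"dx":0.0023,"dy":0.0001,"dz":0,"twist":0.05},
    {"jaw":-1,"dx":0.0023,"dy":0.0001,"dz":0,"twist":0.05}
  ]
}}

```text
t: 22.17
eef_pos: [0.5775, 0.1228, 0.2083]
ee_rot: [-3.141, 0.0, -0.548]
force: [-1.3, 1.5, 0.2]
width: 0.0004
gripper_force: 1.1
```

```bash
python3 - <<'E'
from h import *
where()
E
```

```text
t 22.17 R 44.2 theta 214.2 theta_yaw 212.7 z 0.2083 F [-1.3  1.5  0.2] M [ 0.86  0.26 -0.01]
```

Request:
{"op": "move_arm", "data": {
  "increments": [
    {"jaw":-1,"dx":0.0018,"dy":0.0001,"dz":0,"twist":0.04},
    {"jaw":-1,"dx":0.0018,"dy":0.0001,"dz":0,"twist":0.04},
    {"jaw":-1,"dx":0.0018,"dy":0.0001,"dz":0,"twist":0.04}
  ]
}}

```text
t: 22.42
eef_pos: [0.5821, 0.1198, 0.2084]
ee_rot: [-3.141, 0.0, -0.667]
force: [0.1, 2.3, -1.9]
width: 0.0004
gripper_force: 1.2
```

Request:
{"op": "move_arm", "data": {
  "increments": [
    {"jaw":-1,"dx":0.0018,"dy":0.0001,"dz":0,"twist":0.04},
    {"jaw":-1,"dx":0.0018,"dy":0.0001,"dz":0,"twist":0.04},
    {"jaw":-1,"dx":0.0018,"dy":0.0001,"dz":0,"twist":0.04}
  ]
}}

```text
t: 22.67
eef_pos: [0.5857, 0.1171, 0.2083]
ee_rot: [-3.139, 0.002, -0.788]
force: [-5.4, 14.7, 2.2]
width: 0.0006
gripper_force: 7.0
```

```bash
python3 - <<'E'
from h import *
where()
for c in("scene","top"):arm.grab_frame(c); print(axis(c,"wing_hub",.152)); 
E
```

```text
t 22.67 R 44.4 theta 201.3 theta_yaw 199.0 z 0.2083 F [-5.4 14.7  2.2] M [ 4.79  1.89 -0.16]
None
('top', 'wing_hub', 0.47, 1105, [582.5, -74.8, 58.8, 59.6], [583.0, -75.6], 135.1)
```

Force jumped to about 15 N where the stop was expected. One more small press confirms it.

Request:
{"op": "move_arm", "data": {
  "increments": [
    {"jaw":-1,"dx":0.0016,"dy":0,"dz":0,"twist":0.02},
    {"jaw":-1,"dx":0,"dy":0,"dz":0,"twist":0},
    {"jaw":-1,"dx":0,"dy":0,"dz":0,"twist":0}
  ]
}}

```text
t: 23.12
eef_pos: [0.5862, 0.117, 0.2082]
ee_rot: [-3.139, 0.003, -0.806]
force: [-5.8, 13.3, 1.5]
width: 0.0005
gripper_force: 7.4
```

Request:
{"op": "move_arm", "data": {
  "increments": [
    {"jaw":-1,"dx":0.0018,"dy":0.0001,"dz":0,"twist":0.04},
    {"jaw":-1,"dx":0.0018,"dy":0.0001,"dz":0,"twist":0.04},
    {"jaw":-1,"dx":0,"dy":0,"dz":0,"twist":0}
  ]
}}

```text
t: 23.37
eef_pos: [0.588, 0.116, 0.2082]
ee_rot: [-3.138, 0.006, -0.888]
force: [-10.8, 22.1, 4.1]
width: 0.0006
gripper_force: 12.8
```

Request:
{"op": "move_arm", "data": {
  "increments": [
    {"jaw":-1,"dx":-0.0054,"dy":0.0003,"dz":0,"twist":-0.12},
    {"jaw":-1,"dx":-0.0054,"dy":0.0003,"dz":0,"twist":-0.12},
    {"jaw":-1,"dx":0,"dy":0,"dz":-0.03,"twist":0},
    {"jaw":-1,"dx":0,"dy":0,"dz":-0.03,"twist":0},
    {"jaw":-1,"dx":0,"dy":0,"dz":-0.03,"twist":0},
    {"jaw":-1,"dx":0,"dy":0,"dz":0,"twist":0}
  ]
}}

```text
t: 23.87
eef_pos: [0.5837, 0.1196, 0.3052]
ee_rot: [-3.134, -0.006, -0.645]
force: [0.5, 0.1, 1.0]
width: 0.0008
gripper_force: 0.0
```

Request:
{"op": "move_arm", "data": {
  "increments": [
    {"jaw":-1,"dx":0.0118,"dy":0.0349,"dz":0,"twist":0},
    {"jaw":-1,"dx":0.0118,"dy":0.0349,"dz":0,"twist":0},
    {"jaw":-1,"dx":0.0118,"dy":0.0349,"dz":0,"twist":0},
    {"jaw":-1,"dx":0.0118,"dy":0.0349,"dz":0,"twist":0},
    {"jaw":-1,"dx":0.0118,"dy":0.0349,"dz":0,"twist":0},
    {"jaw":-1,"dx":0.0118,"dy":0.0349,"dz":0,"twist":0},
    {"jaw":-1,"dx":0.0118,"dy":0.0349,"dz":0,"twist":0},
    {"jaw":-1,"dx":0.0118,"dy":0.0349,"dz":0,"twist":0},
    {"jaw":-1,"dx":0.0118,"dy":0.0349,"dz":0,"twist":0},
    {"jaw":-1,"dx":0.0118,"dy":0.0349,"dz":0,"twist":0},
    {"jaw":-1,"dx":0.0118,"dy":0.0349,"dz":0,"twist":0},
    {"jaw":-1,"dx":0,"dy":0,"dz":0,"twist":0}
  ]
}}

```text
t: 24.87
eef_pos: [0.4519, -0.2702, 0.2983]
ee_rot: [3.14, 0.0, -0.65]
force: [-0.2, 1.3, -0.6]
width: 0.0009
gripper_force: 0.0
```

```bash
python3 - <<'E'
from h import *
where()
for c in("scene","top"):
    cv2.imwrite(f"pics/{c}9.png",arm.grab_frame(c)); print(axis(c,"wing_hub",.152))
    for n in("wing_hub","strap","candlestick","incense_bowl","tea_cup"):
        print(c,n,[(np.round(d["position"],3).tolist(),round(d["score"],2)) for d in arm.pinpoint(c,n)][:1])
E
```

```text
t 24.87 R 369.6 theta 47.8 theta_yaw 206.9 z 0.2983 F [-0.2  1.3 -0.6] M [ 0.03  0.06 -0.02]
('scene', 'wing_hub', 0.66, 218, [575.3, 96.6, 46.6, 20.9], [573.9, 93.5], 21.5)
scene wing_hub [([0.56, 0.084, 0.145], 0.5)]
scene strap [([0.556, 0.084, 0.118], 0.75)]
scene candlestick [([0.606, -0.092, 0.003], 0.68)]
scene incense_bowl [([0.512, 0.303, 0.002], 0.79)]
scene tea_cup [([0.418, 0.22, -0.0], 0.7)]
('top', 'wing_hub', 0.53, 71, [570.1, 92.5, 43.0, 9.2], [578.3, 94.9], 21.2)
top wing_hub [([0.556, 0.084, 0.142], 0.42)]
top strap [([0.554, 0.083, 0.123], 0.71)]
top candlestick []
top incense_bowl [([0.516, 0.308, -0.004], 0.96)]
top tea_cup [([0.416, 0.224, 0.0], 0.66)]
```

View pics/scene9.png

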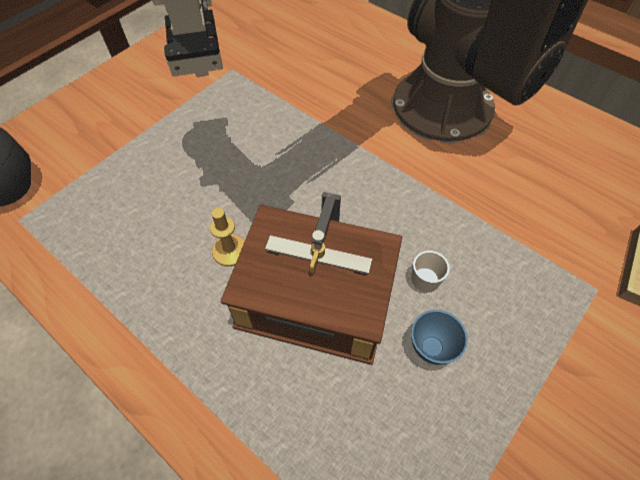

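The wing now points along the bracket line, with its tip at about (314,270). The nut height reads 143–145 mm, which fits fully tight. The candlestick, bowl and cup stand where they were, and the arm is clear.

```bash
python3 -c "
from station import arm
print(arm.job_done())"
```

```text
the job is handed in; nothing more can be done
None
```

The wing nut is turned clockwise to its hard stop, after about 1.4 turns. The candlestick, bowl and cup stand where they were, the arm is clear of everything, and the job was handed in at about 25 s.

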